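# Tip the wire spool flat and shut the bead case

## Task

The spool of beading wire stands on its rim in the open bead case, so the lid cannot close. With the lid still open, push the spool over so that it lies flat on the case floor with its pink side up, then push the lid over until it is fully shut. Use only pushes of the fingers: do not lift the spool, and leave the other things on the table where they are.

Things in the scene. Friction and masses are not known exactly. Their poses are not given: they have to be found in the camera images.
- case: teal bead case, fixed, 247 (its x) x 206 (its y) x 40 mm high, walls 3, floor 4 mm. Origin: centre of underside; z up. A divider 34 mm high at x = +81 mm parts a strip of fixed beads from the main compartment (x -120 to +79, y -100 to +100 mm). The lid's hinge line runs parallel to the case's x axis at y = +103, z = 40 mm
- lid (a joint): lid angle, rad: 0 fully shut on the rim, 1.57 upright, 2.1 at most (leaning back off the case); starts at 1.7 to 2.0. Clear plate with pink frame, 247 mm along the hinge, 206 mm from hinge to free edge, 5 mm thick. A stiff hinge (0.2 N m friction, lid 140 g) keeps it at any angle where it is left: push it all the way
- lid_edge (a point): middle of the lid's free edge, 206 mm from the hinge line; turns with the lid. Shut, it lies at case y = -103 mm, z = 42 mm
- spool: loose wire spool, about 120 g: octagonal flanges 60 mm across flats, 24 mm wide overall. Origin: its centre; its x axis runs along the spool's axis, out of the PINK flange (the other is white). Starts standing on its rim, x axis level, any heading, with room to fall any way; topples when leaning 0.4 rad. Flat, pink up: x axis up, centre 12 mm above the case floor
- flat_spool: a blue-faced spool, 60 mm octagon, 24 mm high, lying flat with copper wire; bystander, leave alone. Origin: centre of its underside
- jar_a: clear bead jar with pink cap, 60 mm across, 69 mm high; bystander. Origin: centre of underside
- jar_b: clear bead jar with lilac cap, 60 mm across, 69 mm high; bystander. Origin: centre of underside
- bead_bowl: white bowl of beads, 90 mm across, 28 mm high; bystander. Origin: centre of underside
- glue: white glue bottle with orange cap, 36 mm across, 100 mm high; bystander. Origin: centre of underside
- pliers: small pliers with blue grips lying flat, 150 mm long, 14 mm high; bystander. Origin: at the pivot, on the table

How it is judged:
On the way, in this order (a step that is already met when the one before it is completed fails the run):
1. the spool lies flat in the case, pink side up, while the lid is still open (angle between spool's own x axis and vertical below 0.12 rad and x of spool in the frame of case between -0.125 and 0.08 m and y of spool in the frame of case between -0.104 and 0.104 m and height (world z) of spool below 0.022 m and value of joint lid above 1.2 rad), for 0.2 s.
2. the lid is fully shut (value of joint lid below 0.04 rad), for 0.2 s.
At the end, for the whole second after the job is handed in: The spool lies at rest flat on the case floor (within 0.12 rad) with its pink side up, and the lid is shut to within 0.04 rad (angle between spool's own x axis and vertical below 0.12 rad and x of spool in the frame of case between -0.125 and 0.08 m and y of spool in the frame of case between -0.104 and 0.104 m and height (world z) of spool below 0.022 m and value of joint lid below 0.04 rad and linear speed of spool below 0.02 m/s); the robot touches nothing.
It fails at once if the spool is lifted (centre more than 50 mm above the table; standing it is at 34 mm) (height (world z) of spool above 0.05 m).
It fails at once if another thing on the table (flat spool, jars, bowl, glue, pliers) is moved by more than 15 mm (distance of any of flat_spool, jar_a, jar_b, bead_bowl, glue, pliers from where it was at the start of the episode above 0.015 m).
It also fails if it takes over 54 s, if anything falls off the work surface, if the arm or the gripper's body presses on something with over 40 N, if the wrist force passes 120 N, or if a joint passes its speed limit or range.

## Robot

A 6-joint arm with a two-finger parallel gripper is mounted at the origin on the work surface. World frame = base frame: x ahead of the robot, y to its left, z up, the work surface at z = 0. Lengths are in m, angles in rad, forces in N, time in s.
With the tool pointing down it reaches from about 0.325 to 0.75 m from the base axis. Payload 7.6 kg.
Tool frame: the origin (TCP) lies at the very end of the fingers, on their centre line; the grasp point (between the pads) lies 19 mm behind it; z points along the fingers, y is the line along which they close (so a half turn about z gives the same grasp; the last joint's range is limited). The gripper opens to 85 mm and grips with 20 to 120 N. Pads are 22 mm wide; open, the fingers measure 114 mm over their backs; the gripper's body (76 mm by 85 mm) begins 54 mm behind the grasp point. The pads swing forward as they close: fully open they stand 13 mm farther back than shut.
Start: joints at [1.127, 0.052, 1.401, -0, 1.689, -0.07], TCP at [0.192, 0.489, 0.203] pointing down, gripper open.
Joint ranges: [-2.9, 2.9], [-0.91, 2.17], [0.12, 2.37], [-1.06, 4.2], [0.26, 2.73], [-2.93, 2.93]. Speed limits (rad/s): [2.57, 2.57, 3.01, 3.14, 3.14, 3.14].

## Interface

Orientations are given as a rotation vector (axis times angle).
In Python, from bench import ctrl gives the robot as it stands.
- The arm moves only by the shell command python3 -m pendant 'ROWS' [OPENING] [FORCE]. ROWS is JSON, a list of rows, each a list of 2 entries, a list of its own where there are three numbers: the shift along the world's x, y, z in m, then the turn about the world's z in degrees. A call has 1 to 8 rows; each row shifts and turns the commanded pose from where the row before left it; what a row does not reach is not made up. A row lasts 1/8 s, in which the tool goes at most 62.5 mm and 10.7 degrees, less where a joint would pass 70% of its speed; a pose out of reach is approached as far as the arm can. A call is refused whole if a number of a shift passes 0.0625 or a number of a turn 10.7, either way. A call with a gripper value outside its range is refused whole. OPENING is the opening, from 0 (shut) to 1 (fully open), set as the call begins (- or left out, the last holds). The fingers move at their own pace and stop on an object; FORCE is the grip in N (left out, the last holds). Time passes only in rows, so rows that do not move let the fingers close. It gives the time, the measured TCP pose, the force, the opening and the grip force at its end, in the units of the state.
- ctrl.observe(): the state, without advancing time (a new reading comes with each control period).
- ctrl.camera(name): name is "scene" or "top"; returns (picture, depth): 420x560x3 uint8, red, green, blue; 420x560 float32, m along the optical axis (not along the pixel's ray), 0 where there is no reading.
- ctrl.camera_model(name): a dict with "fx", "fy", "cx", "cy" (pixels), "k1" (the pictures are not rectified: a ray, as slopes to the right and down, at radius r is drawn at 1 + k1 r^2 times it, then the intrinsics apply), "extrinsics" (4x4, takes a point from world to camera coordinates). Camera axes: x right, y down, z forward; pixel columns grow to the right and rows downward; lengths in m; the calibration is good to about 2 mm. A picture is of the moment at which its call begins. camera_model takes no time and is no camera call.
- ctrl.job_done(): hands the job in; it is judged then, once.
Trained networks look in the newest picture that a camera, given by its name, has taken for a name from the list of things; names that differ only in an ending like _2 or _b are one class to them, and where a whole thing is asked for, a point or a joint stands for the part that bears it (a point fixed in the world has none). Each returns a list of dicts, best first, with "p" (0 to 1); they miss things now and then, are a little off and sometimes report something else, mostly with a low value. They report only what shows in the picture. A call takes as long as a camera call.
- ctrl.recognise(camera, target): "bbox" ([left, top, right, bottom] in pixels, round what is visible of it).
The state is a dict: "time_s": time; "q": joint angles; "joint_velocities": joint speeds; "joint_efforts": joint torques, N m; "eef_pos": TCP position; "ee_rot": TCP orientation; "contact_force": force on the tool from outside, world axes, zero at the start; "ft_torque": the same for the moment, N m; "finger_gap": finger opening in m; "grip_force": force on a finger pad.
Only numpy, scipy, OpenCV 4.12 (cv2) and the standard library are available. Lean on these libraries where they do the work, as an engineer would, in place of code of your own. Each camera call takes 0.05 s, during which the arm holds its last target. There are 200 camera calls.

## Working session

There is one attempt and no reset: what is moved stays moved. The work goes in short steps, Python scripts to look and compute and a shell command to move; the robot and the scene stay as the last step left them, time stands still between calls to the robot, and variables do not carry over. Pictures are saved under pics/ and viewed, at most 10 in all, crops included, and the job is handed in when it is done.

```bash
mkdir -p pics; cat > h.py <<'E'
import numpy as np,cv2
from bench import ctrl
def cloud(n,save=None):
    im,d=ctrl.camera(n);m=ctrl.camera_model(n)
    if save: cv2.imwrite('pics/'+save,im[:,:,::-1])
    K=np.array([[m['fx'],0,m['cx']],[0,m['fy'],m['cy']],[0,0,1.]])
    v,u=np.mgrid[:420,:560]
    p=cv2.undistortPoints(np.stack([u,v],-1).reshape(-1,1,2).astype(float),K,np.array([m['k1'],0,0,0,0.])).reshape(420,560,2)
    c=np.dstack([p[...,0]*d,p[...,1]*d,d]);E=np.array(m['extrinsics'])
    w=(c-E[:3,3])@E[:3,:3]
    w[d==0]=np.nan
    return im,w
E
python3 - <<'E'
from h import *
for n in('scene','top'):
    im,w=cloud(n,n+'0.png');np.save(n+'.npy',w)
    for t in('case','spool','lid','lid_edge'):
        print(n,t,[(r['bbox'],round(r['p'],2)) for r in ctrl.recognise(n,t)[:3]])
E
ls
```

```text
scene case [([173.2, 87.5, 357.2, 285.6], 0.77)]
scene spool [([225.2, 197.7, 252.9, 225.3], 0.83), ([169.1, 87.1, 357.9, 285.4], 0.2)]
scene lid [([255.4, 84.4, 360.0, 229.2], 0.69)]
scene lid_edge [([252.0, 87.5, 358.6, 223.3], 0.79)]
top case [([196.2, 159.8, 366.7, 324.7], 0.8)]
top spool [([291.0, 239.5, 324.2, 266.7], 0.6)]
top lid [([193.2, 159.0, 259.2, 327.0], 0.82)]
top lid_edge [([194.4, 161.2, 261.5, 324.9], 0.82), ([124.5, 261.6, 156.0, 295.4], 0.6)]
h.py
pics
scene.npy
top.npy
```

View pics/scene0.png

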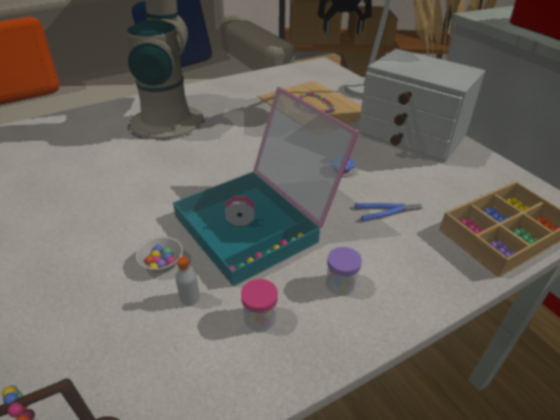

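View pics/top0.png

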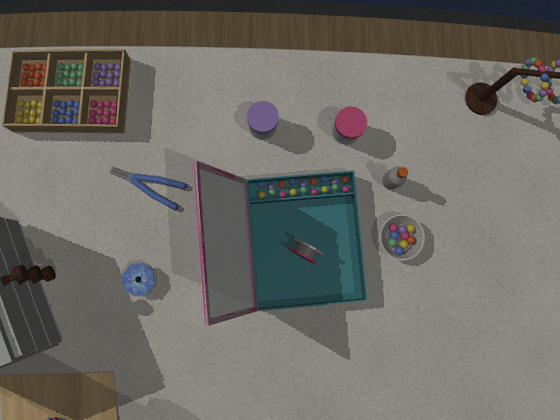

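The scene picture shows the lid open at upper right, and the spool standing at (240,212) with its white side to the camera. The top picture shows the case at (196-366, 160-325), lid hinged on its left, and the spool at (305,250), pink side toward lower left.

```bash
python3 - <<'E'
from h import *
np.set_printoptions(precision=3,suppress=True)
w=np.load('top.npy');im=cv2.imread('pics/top0.png')
for n,(u,v) in dict(c1=(353,174),c2=(363,297),c3=(248,182),c4=(258,307),lidfar1=(199,166),lidfar2=(208,320),floor=(330,280),lil=(263,117),pink=(350,122),glue=(401,173),bowl=(402,238),flat=(138,280),pl=(135,178)).items(): print(n,np.nanmedian(w[v-1:v+2,u-1:u+2].reshape(-1,3),0))
# spool points
R=w[225:285,270:345].reshape(-1,3);C=im[225:285,270:345].reshape(-1,3).astype(int)
s=R[:,2]>.012; P=R[s];print(len(P),P.min(0),P.max(0))
t=P[P[:,2]>.045];print('top',len(t),t.mean(0),t[:,:2].min(0),t[:,:2].max(0)); e=np.linalg.eigh(np.cov(t[:,:2].T));print(e)
pk=s&(C[:,2]>C[:,1]+40);print('pink',pk.sum(),R[pk].mean(0))
print(np.round(ctrl.observe()['ee_rot'],3))
w=np.load('scene.npy');im2=cv2.imread('pics/scene0.png')
R=w[190:230,218:260].reshape(-1,3);s=(R[:,2]>.012)&(R[:,2]<.075)
t=R[s&(R[:,2]>.04)];print('scene',len(t),t.mean(0))
for n,(u,v) in dict(l1=(280,95),l2=(351,131),l3=(321,215),l4=(258,172)).items(): print(n,w[v,u])
c=cv2.resize(im[150:335,180:380],(800,740)[:2]);cv2.imwrite('pics/c.png',cv2.resize(im[215:295,260:350],None,fx=5,fy=5,interpolation=2))
E
```

```text
c1 [ 0.682 -0.092  0.035]
c2 [ 0.45  -0.118  0.014]
c3 [0.663 0.107 0.038]
c4 [0.428 0.081 0.039]
lidfar1 [0.652 0.176 0.227]
lidfar2 [0.421 0.153 0.231]
floor [ 0.481 -0.055  0.005]
lil [0.78  0.082 0.068]
pink [ 0.776 -0.081  0.069]
glue [ 0.676 -0.169  0.099]
bowl [ 0.564 -0.193  0.016]
flat [0.47  0.309 0.024]
pl [0.667 0.329 0.012]
400 [ 0.51  -0.034  0.013] [0.557 0.027 0.067]
top 334 [ 0.534 -0.003  0.055] [ 0.51  -0.034] [0.557 0.025]
EighResult(eigenvalues=array([0., 0.]), eigenvectors=array([[-0.879,  0.477],
       [ 0.477,  0.879]]))
pink 65 [ 0.525 -0.     0.058]
[-0.584 -3.087 -0.   ]
scene 409 [ 0.539 -0.007  0.053]
l1 [0.436 0.147 0.224]
l2 [0.646 0.176 0.231]
l3 [0.657 0.118 0.063]
l4 [0.442 0.087 0.049]
```

View pics/c.png

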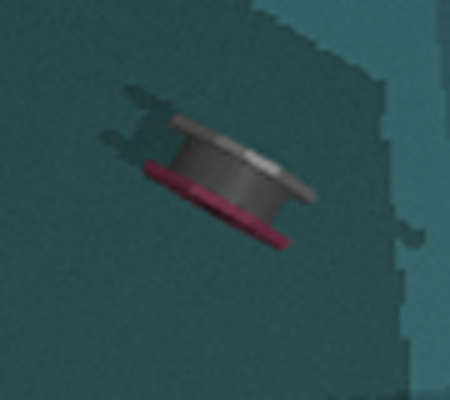

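The spool's pink side faces (-0.88, 0.48), so I push its top along d = (0.88, -0.48). First I go round in front of the lid with the fingers shut.

```bash
python3 -m pendant '[[[0.023,-0.04,0.02],-3.5],[[0.023,-0.04,0.02],-3.5],[[0.023,-0.04,0.02],0],[[0.023,-0.04,0.02],0],[[0.023,-0.04,0.02],0],[[0.023,-0.04,0],0],[[0.014,-0.044,0],0],[[0.014,-0.044,0],0]]' 0
python3 -m pendant '[[[0.014,-0.044,0],0],[[0.014,-0.044,0],0],[[0.014,-0.044,0],0],[[0.03,-0.003,-0.05],0],[[0.03,-0.003,-0.05],0],[[0.02,0,-0.05],0],[[0,0,0],0],[[0,0,0],0]]'
```

```text
time_s: 1.5
eef_pos: [0.358, 0.1593, 0.3035]
ee_rot: [0.771, 3.045, 0.001]
contact_force: [0.2, 0.7, 0.4]
finger_gap: 0.0001
grip_force: 0.0
time_s: 2.5
eef_pos: [0.4801, 0.0228, 0.1555]
ee_rot: [0.77, 3.043, 0.001]
contact_force: [-0.3, -0.1, 0.6]
finger_gap: -0.0002
grip_force: 0.0
```

```bash
python3 -m pendant '[[[0.003,0.002,-0.05],0],[[0,0,-0.051],0],[[0,0,0],0],[[0.012,-0.0065,0],0],[[0.006,-0.003,0],0],[[0,0,0],0]]'
python3 - <<'E'
from h import *
im,w=cloud('scene','s1.png');cv2.imwrite('pics/s1.png',cv2.resize(im[60:290,150:380,::-1],None,fx=2.5,fy=2.5))
E
```

```text
time_s: 3.25
eef_pos: [0.5022, 0.0148, 0.0542]
ee_rot: [0.771, 3.042, 0.001]
contact_force: [-0.5, 0.6, 0.5]
finger_gap: 0.0005
grip_force: 0.0
```

View pics/s1.png

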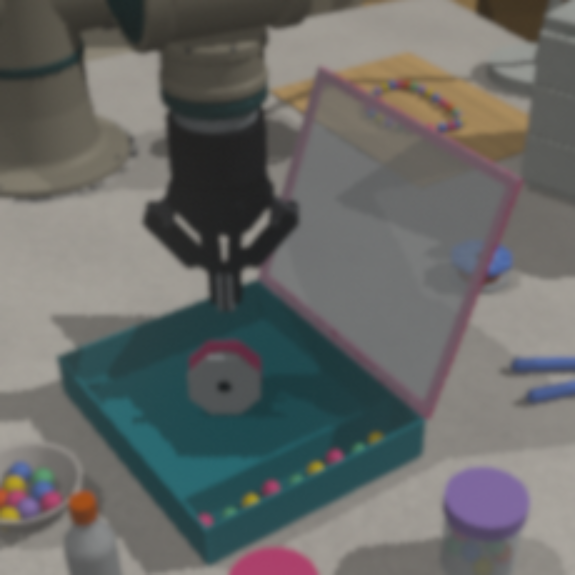

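The fingers (225,300) stand right behind the spool (225,378), in line with it. Push.

```bash
python3 -m pendant '[[[0.007,-0.0038,0],0],[[0.007,-0.0038,0],0],[[0.006,-0.0033,0],0],[[0.006,-0.0033,0],0],[[0.006,-0.0033,0],0],[[0,0,0],0],[[0,0,0],0]]'
python3 - <<'E'
from h import *
im,w=cloud('scene','s2.png');cv2.imwrite('pics/s2.png',cv2.resize(im[60:290,150:380,::-1],None,fx=2.5,fy=2.5))
E
```

```text
time_s: 4.18
eef_pos: [0.5326, -0.0022, 0.0523]
ee_rot: [-0.771, -3.045, -0.0]
contact_force: [-0.5, -1.0, -0.5]
finger_gap: 0.0001
grip_force: 0.0
```

View pics/s2.png

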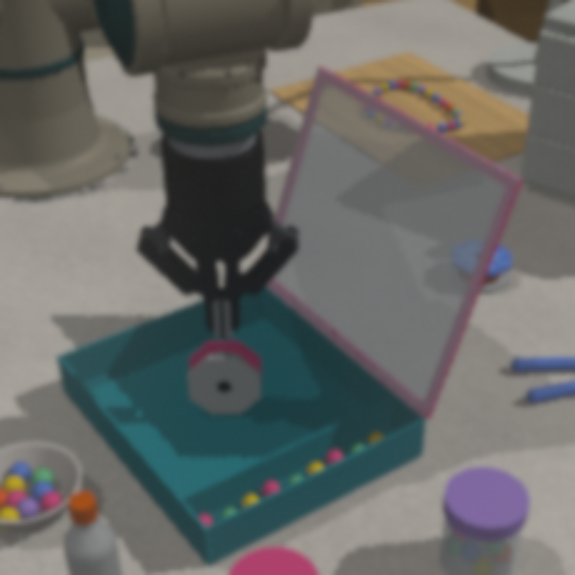

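The spool at (225,378) still stands upright; the fingers are right behind it or just touching. I'll re-measure where it is.

```bash
python3 - <<'E'
from h import *
np.set_printoptions(precision=4,suppress=True)
d=np.array([.879,-.477]);n=np.array([.477,.879])
im,w=cloud('scene');
r=w[196:226,224:256].reshape(-1,3);r=r[(r[:,2]>.012)&(r[:,2]<.062)]
print('scene t',np.percentile((r[:,:2]-[.534,-.003])@d,[5,25,50,75,95]),'n',np.percentile((r[:,:2]-[.534,-.003])@n,[2,50,98]))
for lo,hi in((.012,.025),(.025,.04),(.04,.062)):
    k=(r[:,2]>lo)&(r[:,2]<hi);print(lo,np.median((r[k,:2]-[.534,-.003])@d))
im,w=cloud('top')
cv2.imwrite('pics/t3.png',cv2.resize(im[215:295,260:350,::-1],None,fx=5,fy=5))
w0=np.load('top.npy');r=w0[225:285,270:345].reshape(-1,3);r=r[r[:,2]>.02]
print('top0 t',np.percentile((r[:,:2]-[.534,-.003])@d,[1,5,25,50,75,95,99]),np.percentile(r[:,2],[5,50,95]))
print(ctrl.observe()['eef_pos'],ctrl.observe()['contact_force'])
E
```

```text
scene t [-0.0077  0.011   0.0133  0.0142  0.0155] n [-0.0298 -0.0008  0.0272]
0.012 0.013507711297161457
0.025 0.013609023108825207
0.04 0.01247387497637137
top0 t [-0.0119 -0.0118 -0.0081 -0.0001  0.008   0.0113  0.0122] [0.0345 0.0539 0.0649]
[ 0.5326 -0.0021  0.0524] [ 0.2394 -0.0607 -1.0302]
```

View pics/t3.png

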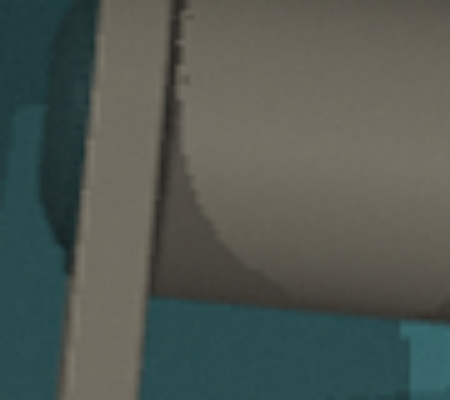

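The top view is hidden by the arm. I'll check the fingertips' true position against the reported TCP.

```bash
python3 - <<'E'
from h import *
np.set_printoptions(precision=4,suppress=True)
im,w=cloud('scene')
m=ctrl.camera_model('scene');E=np.array(m['extrinsics']);p=np.array(ctrl.observe()['eef_pos'])
c=E[:3,:3]@p+E[:3,3];x=c[:2]/c[2];x=x*(1+m['k1']*x@x);print(m['fx']*x[0]+m['cx'],m['fy']*x[1]+m['cy'],c[2])
for v in range(176,204,2): print(v,w[v,240],im[v,240],w[v,236],im[v,236])
E
```

```text
239.95797378663005 203.39087385996442 0.888420878397532
176 [ 0.5439 -0.0033  0.1292] [30 32 33] [ 0.5407 -0.0104  0.1296] [30 32 34]
178 [ 0.5441 -0.0037  0.1246] [33 34 35] [ 0.5404 -0.0106  0.1247] [31 34 34]
180 [ 0.5433 -0.0036  0.1193] [50 53 54] [ 0.5412 -0.0112  0.1206] [50 53 55]
182 [ 0.5451 -0.0046  0.1159] [61 65 66] [ 0.5415 -0.0116  0.1161] [61 64 66]
184 [ 0.5456 -0.0051  0.1115] [62 65 67] [ 0.5407 -0.0116  0.1107] [62 65 67]
186 [ 0.5462 -0.0056  0.1072] [61 64 66] [ 0.5414 -0.0121  0.1065] [62 65 67]
188 [ 0.5439 -0.0048  0.1006] [60 64 65] [ 0.5421 -0.0127  0.1022] [61 64 66]
190 [ 0.5433 -0.0048  0.0952] [60 63 65] [ 0.5404 -0.0123  0.096 ] [60 64 65]
192 [ 0.5447 -0.0057  0.0914] [61 64 66] [ 0.5396 -0.0122  0.0904] [59 66 68]
194 [ 0.5444 -0.0058  0.0863] [54 61 65] [ 0.5409 -0.0131  0.0866] [54 66 70]
196 [0.4504 0.0344 0.0038] [79 56 70] [0.4491 0.0249 0.0064] [80 58 72]
198 [ 0.5299 -0.0001  0.0641] [98 42 65] [ 0.525  -0.0071  0.0634] [99 43 65]
200 [0.5283 0.0003 0.0576] [84 54 66] [ 0.526  -0.0078  0.0591] [92 57 70]
202 [ 0.5331 -0.0021  0.0565] [77 78 79] [ 0.5298 -0.0097  0.0571] [98 97 99]
```

The picture shows the fingertips really end at about z = 0.084 (pixel row 195; the reported TCP would be at row 203), about 30 mm above the reading, so they passed over the spool. I'll back off, go lower and check.

```bash
python3 -m pendant '[[[-0.013,0.007,0],0],[[-0.013,0.007,0],0],[[-0.013,0.007,0],0],[[0,0,0],0],[[0,0,-0.015],0],[[0,0,-0.01],0],[[0,0,0],0],[[0,0,0],0]]'
cat >> h.py <<'E'
def tip(name='scene'):
    im,w=cloud(name)
    m=ctrl.camera_model(name);E=np.array(m['extrinsics']);p=np.array(ctrl.observe()['eef_pos'])
    c=E[:3,:3]@p+E[:3,3];x=c[:2]/c[2];x=x*(1+m['k1']*x@x);u,v=m['fx']*x[0]+m['cx'],m['fy']*x[1]+m['cy']
    dist=np.hypot(w[...,0]-p[0],w[...,1]-p[1]);k=(dist<.024)&(im.max(2)<80)&(w[...,2]>.02)&(w[...,2]<.2)
    r=w[k];print('tcp',p,'px',round(u),round(v),'finger z lowest',np.sort(r[:,2])[:12].round(4),'mean xy low',r[r[:,2]<r[:,2].min()+.02][:,:2].mean(0))
    return im,w
E
python3 - <<'E'
from h import *
tip()
E
```

```text
time_s: 5.38
eef_pos: [0.4939, 0.0187, 0.0274]
ee_rot: [-0.771, -3.045, -0.0]
contact_force: [-0.1, 0.1, 0.6]
finger_gap: -0.0003
grip_force: 0.0
tcp [0.49400752 0.01870935 0.0276677 ] px 242 200 finger z lowest [0.0604 0.0614 0.0615 0.0621 0.0621 0.0622 0.0625 0.0626 0.0627 0.0631
 0.0632 0.0638] mean xy low [0.5025387  0.01507894]
```

```bash
python3 -m pendant '[[[0,0,-0.006],0],[[0.007,-0.0038,0],0],[[0.007,-0.0038,0],0],[[0.007,-0.0038,0],0],[[0.006,-0.0033,0],0],[[0.005,-0.0027,0],0],[[0.005,-0.0027,0],0],[[0,0,0],0]]'
python3 - <<'E'
from h import *
im,w=tip();cv2.imwrite('pics/s4.png',cv2.resize(im[60:290,150:380,::-1],None,fx=2.5,fy=2.5))
E
```

```text
time_s: 6.42
eef_pos: [0.5309, -0.0015, 0.0214]
ee_rot: [0.772, 3.045, 0.0]
contact_force: [0.6, -0.2, -0.0]
finger_gap: 0.0001
grip_force: 0.0
tcp [ 0.53069546 -0.0013754   0.02133454] px 241 214 finger z lowest [0.0498 0.0526 0.0527 0.0529 0.0531 0.0534 0.054  0.0551 0.0551 0.0551
 0.056  0.057 ] mean xy low [ 0.54003748 -0.00566921]
```

View pics/s4.png

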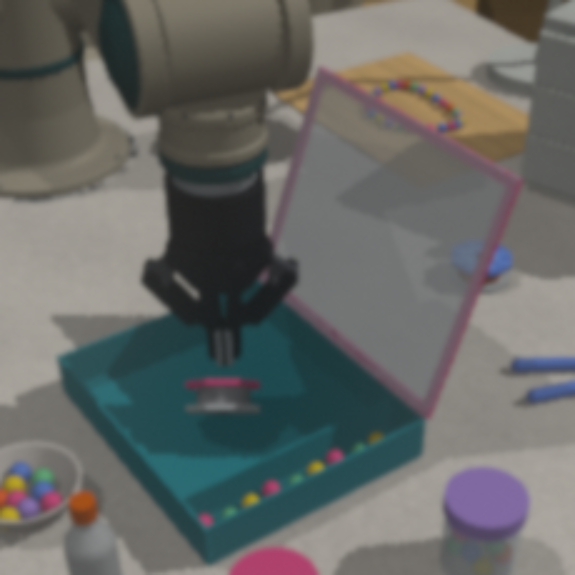

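The spool at (222,395) is going over, pink side upward, apparently caught mid-fall. I back the fingers away, raise them, and look from the top.

```bash
python3 -m pendant '[[[0,0,0],0],[[-0.02,0.01,0],0],[[-0.02,0.01,0.04],0],[[-0.03,0,0.06],0],[[-0.04,0,0.06],0],[[-0.03,0,0.06],0],[[0,0,0.04],0],[[0,0,0],0]]'
python3 - <<'E'
from h import *
im,w=cloud('scene');cv2.imwrite('pics/s5.png',cv2.resize(im[60:290,150:380,::-1],None,fx=2.5,fy=2.5))
for n in('top','scene'):
    im,w=cloud(n);P=w.reshape(-1,3)
    k=(np.abs(P[:,0]-.57)<.05)&(np.abs(P[:,1]+.02)<.055)&(P[:,2]>.018)&(P[:,2]<.07)
    print(n,k.sum(),np.median(P[k],0).round(4),np.percentile(P[k],[2,98],axis=0).round(4).tolist())
w=cloud('top')[1]; hx=[]
# lid plane
P=w.reshape(-1,3);P=P[(P[:,2]>.06)&(P[:,2]<.25)&(P[:,0]>.43)&(P[:,0]<.65)&(P[:,1]>.08)&(P[:,1]<.19)]
c=P.mean(0);n=np.linalg.svd(P-c,full_matrices=False)[2][2];print('lid',len(P),c,n)
E
```

```text
time_s: 7.48
eef_pos: [0.401, 0.0187, 0.2688]
ee_rot: [0.769, 3.039, 0.003]
contact_force: [-0.1, -0.2, -0.9]
finger_gap: -0.0001
grip_force: 0.0
top 810 [ 0.5728 -0.0244  0.0278] [[0.546, -0.0513, 0.024], [0.6008, 0.0022, 0.0311]]
scene 521 [ 0.5766 -0.027   0.0289] [[0.5466, -0.0548, 0.0252], [0.6039, 0.0012, 0.0309]]
lid 6572 [0.53855768 0.14007565 0.16108863] [ 0.10459558 -0.93313759  0.34396802]
```

View pics/s5.png

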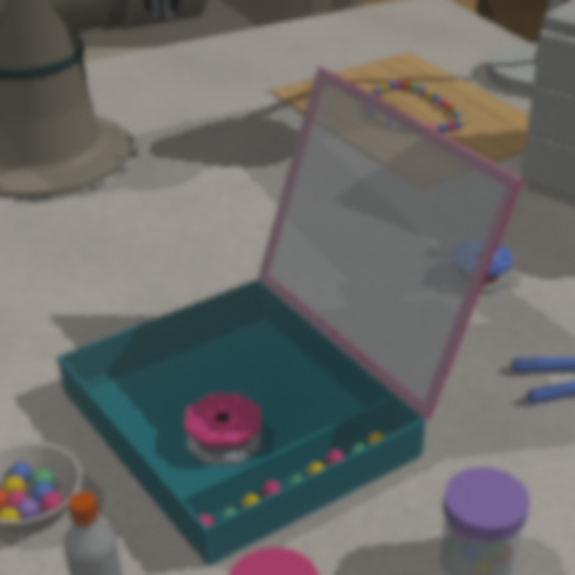

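The spool lies flat, pink up at (223,420), top at z about 0.028, and the lid is at 1.92 rad. Now over the lid and down behind it, turning the fingers square to the hinge.

```bash
python3 -m pendant '[[[0,0,0.05],10],[[0.019,0.034,0],10],[[0.019,0.034,0],10],[[0.019,0.034,0],5],[[0.019,0.034,0],0],[[0.019,0.035,0],0],[[0.018,0.035,0],0],[[0,0,0],0]]'
python3 -m pendant '[[[0,0,-0.04],0],[[0,0,-0.05],0],[[0,0,-0.05],0],[[0,0,0],0],[[0,0,0],0]]'
python3 - <<'E'
from h import *
im,w=cloud('scene');cv2.imwrite('pics/s6.png',cv2.resize(im[30:290,150:410,::-1],None,fx=2.2,fy=2.2))
E
```

```text
time_s: 8.68
eef_pos: [0.5132, 0.2264, 0.3117]
ee_rot: [0.184, -3.131, 0.002]
contact_force: [0.3, -0.9, 0.6]
finger_gap: 0.0001
grip_force: 0.0
time_s: 9.3
eef_pos: [0.5138, 0.2245, 0.1775]
ee_rot: [-0.18, 3.134, 0.001]
contact_force: [0.5, -1.3, 0.6]
finger_gap: -0.0
grip_force: 0.0
```

View pics/s6.png

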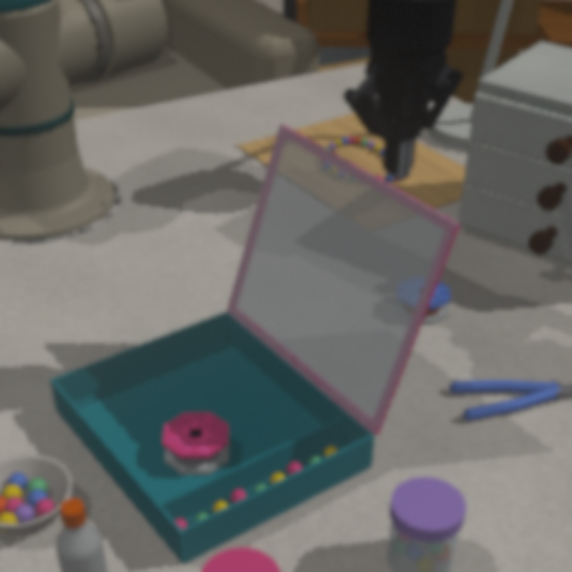

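The fingertips (400,178) are behind the lid's free edge; I check their height.

```bash
python3 - <<'E'
from h import *
im,w=cloud('scene')
p=np.array(ctrl.observe()['eef_pos']);dist=np.hypot(w[...,0]-p[0],w[...,1]-p[1])
k=(dist<.03)&(w[...,2]>.12)&(w[...,2]<.3);r=w[k];print(k.sum(),np.sort(r[:,2])[:8].round(4))
l=r[r[:,2]<r[:,2].min()+.03];print(l[:,:2].min(0),l[:,:2].max(0))
E
```

```text
697 [0.2087 0.2088 0.2098 0.2102 0.2103 0.2103 0.2106 0.2108]
[0.50805747 0.20914839] [0.52878601 0.23807068]
```

```bash
python3 -m pendant '[[[0.002,-0.02,-0.006],0],[[0.002,-0.02,0],0],[[0.002,-0.02,0],0],[[0.002,-0.02,0],0],[[0.002,-0.02,0],0],[[0.002,-0.02,0],0],[[0.002,-0.02,0],0],[[0.002,-0.018,0],0]]'
cat >> h.py <<'E'
def lid():
    for n in('scene','top'):
        w=cloud(n)[1];P=w.reshape(-1,3)
        q=P-[.5455,.094,.04];ex=q@[.994,.105,0];ey=q@[-.105,.994,0]
        k=(abs(ex)<.12)&(ex<-.05)&(ey<.1)&(ey>-.21)&(q[:,2]>.006)&(q[:,2]<.22)&(np.hypot(ey,q[:,2])<.215)&(np.hypot(ey,q[:,2])>.03)
        a=np.arctan2(q[k,2],-ey[k]);print(n,k.sum(),'theta',np.percentile(a,[25,50,75]).round(3))
E
python3 -c "from h import *;lid()"
```

```text
time_s: 10.4
eef_pos: [0.5304, 0.0647, 0.1722]
ee_rot: [-0.178, 3.131, -0.0]
contact_force: [0.3, 0.5, -0.4]
finger_gap: -0.0
grip_force: 0.5
scene 927 theta [1.317 1.321 1.329]
top 1042 theta [1.327 1.334 1.351]
```

The lid is at 1.32 rad, past upright and following. Continue down the arc.

```bash
python3 -m pendant '[[[0.002,-0.0165,-0.006],0],[[0.002,-0.0165,-0.0065],0],[[0.0015,-0.014,-0.009],0],[[0.0015,-0.014,-0.009],0],[[0.0013,-0.012,-0.0115],0],[[0.0013,-0.012,-0.012],0],[[0.001,-0.0095,-0.014],0],[[0.001,-0.0095,-0.014],0]]'
python3 -c "from h import *;lid()"
```

```text
time_s: 11.5
eef_pos: [0.5407, -0.0378, 0.0861]
ee_rot: [0.18, -3.136, -0.0]
contact_force: [0.2, 0.5, 0.4]
finger_gap: -0.0001
grip_force: 0.3
scene 666 theta [0.496 0.503 0.541]
top 2673 theta [0.478 0.489 0.518]
```

```bash
python3 -m pendant '[[[0.001,-0.0065,-0.015],0],[[0.0005,-0.0065,-0.015],0],[[0,-0.003,-0.012],0],[[0,-0.003,-0.012],0],[[0,-0.001,-0.01],0],[[0,0,-0.005],0],[[0,0,-0.003],0],[[0,0,0],0]]'
python3 -c "
from h import *
w=cloud('top')[1];P=w.reshape(-1,3);q=P-[.5455,.094,0];ex=q@[.994,.105,0];ey=q@[-.105,.994,0]
for lo in(-.2,-.15,-.1,-.05):
  k=(ex>-.11)&(ex<-.06)&(ey>lo)&(ey<lo+.03)&(P[:,2]<.12);print(lo,np.percentile(P[k,2],[10,50,90]).round(4))
print(ctrl.observe()['contact_force'],ctrl.observe()['eef_pos'])"
```

```text
time_s: 12.6
eef_pos: [0.5425, -0.0572, 0.0155]
ee_rot: [-0.181, 3.136, 0.0]
contact_force: [0.5, 0.5, 0.1]
finger_gap: 0.0002
grip_force: 0.0
-0.2 [0.0408 0.0433 0.0458]
-0.15 [0.041  0.0429 0.0451]
-0.1 [0.0408 0.0426 0.0448]
-0.05 [0.0406 0.0428 0.0451]
[ 0.59049832  0.17316978 -0.59151237] [ 0.54244603 -0.0572752   0.0155276 ]
```

Nearly flat, but no contact force yet; press in small steps until the lid is firmly on the rim.

```bash
python3 -m pendant '[[[0,0,-0.002],0],[[0,0,-0.002],0],[[0,0,0],0],[[0,0,0],0]]'; python3 -m pendant '[[[0,0,-0.001],0],[[0,0,-0.001],0],[[0,0,0],0],[[0,0,0],0]]'
```

```text
time_s: 13.15
eef_pos: [0.5428, -0.0573, 0.0148]
ee_rot: [-0.181, 3.135, -0.0]
contact_force: [-12.1, 1.9, 22.1]
finger_gap: 0.0001
grip_force: 11.4
time_s: 13.65
eef_pos: [0.543, -0.0574, 0.0146]
ee_rot: [-0.181, 3.135, -0.001]
contact_force: [-19.3, 3.6, 35.4]
finger_gap: -0.0
grip_force: 17.5
```

The lid is on the rim, pressed with 35 N. I retreat straight up and verify.

```bash
python3 -m pendant '[[[0,0,0.02],0],[[0,0,0.04],0],[[-0.02,0,0.05],0],[[-0.04,0,0.05],0],[[-0.05,0,0.05],0],[[-0.03,0,0],0],[[0,0,0],0],[[0,0,0],0]]'
python3 -c "
from h import *
im,w=cloud('top');P=w.reshape(-1,3);q=P-[.5455,.094,0];ex=q@[.994,.105,0];ey=q@[-.105,.994,0]
for lo in(-.206,-.2,-.15,-.1,-.05,-.01):
  k=(abs(ex)<.12)&(ey>lo)&(ey<lo+.01)&(P[:,2]<.12);print(lo,np.percentile(P[k,2],[10,50,90]).round(4))
im,w=cloud('scene');cv2.imwrite('pics/s7.png',cv2.resize(im[60:320,130:390,::-1],None,fx=2.2,fy=2.2))"
```

```text
time_s: 14.65
eef_pos: [0.4093, -0.0573, 0.2121]
ee_rot: [-0.18, 3.136, 0.0]
contact_force: [0.4, 0.3, 0.3]
finger_gap: 0.0
grip_force: 0.0
-0.206 [0.0427 0.0448 0.0469]
-0.2 [0.0416 0.0443 0.0469]
-0.15 [0.0406 0.0429 0.0452]
-0.1 [0.0406 0.0428 0.0449]
-0.05 [0.0406 0.0428 0.045 ]
-0.01 [0.0418 0.0442 0.0467]
```

View pics/s7.png

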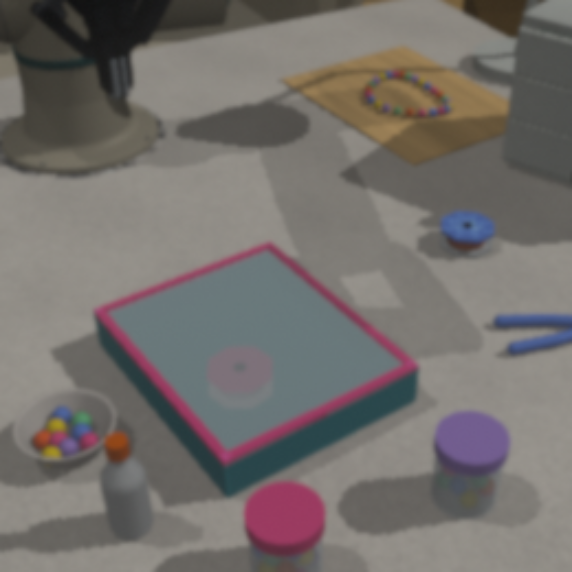

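The lid is level and shut on the rim, the spool lies flat with pink up beneath it (240,375), and the arm is clear.

```bash
python3 -c "
from bench import ctrl
print(ctrl.job_done())"
```

```text
the job is handed in; nothing more can be done
None
```

The job is handed in (no verdict was returned): the last pictures show the spool flat with its pink side up in the case, the lid shut level on the rim, the arm clear, and nothing else on the table visibly moved.

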